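# Set the stray bread tin into the row and close its lid

### The arm

A 7-joint arm with a two-finger parallel gripper is mounted at the origin on the work surface. World frame = base frame: x ahead of the robot, y to its left, z up, the work surface at z = 0. Lengths are in m, angles in rad, forces in N, time in s.
With the tool pointing down it reaches from about 0.425 to 0.825 m from the base axis. Payload 3.6 kg.
Tool frame: the origin (TCP) lies where the fingers leave the gripper's body, on its centre line; the fingertips stand 73 mm ahead of it and the grasp point (between the pads) lies 54 mm ahead of it; x points along the fingers, y is the direction in which the jaws open and shut, and the axes are right-handed (so a half turn about x gives the same grasp; the last joint's range is limited). The gripper opens to 85 mm and grips with 20 to 120 N. Pads are 22 mm wide; open, the fingers measure 114 mm over their backs; the gripper's body (76 mm by 85 mm) begins 54 mm behind the grasp point. The pads swing forward as they close: fully open they stand 13 mm farther back than shut.
Start: joints at [-1.355, 0.615, -0.013, 1.423, 0.008, 1.103, -0.04], TCP at [0.156, 0.631, 0.304] pointing down, gripper open.
Joint ranges: [-3.12, 3.12], [-0.3, 2.06], [-1.34, 1.32], [0.26, 2.42], [-1.36, 4.5], [0.01, 1.98], [-2.84, 2.84]. Speed limits (rad/s): [2.79, 2.79, 3.14, 3.14, 3.14, 3.14, 3.14].

### API

Orientations are given as a unit quaternion [x, y, z, w].
In Python, from station import arm, snapshot, camera_info, ticket gives the robot as it stands. Calls block until the motion is done:
- arm.movep(position, orientation): joint-space move of the TCP to a pose.
- arm.line_to(position, velocity=0.15, ori=None): straight line of the TCP; ori=None keeps the orientation; velocity is the mean speed in m/s.
- arm.move_j(angles): joint-space move.
- arm.move_gripper(opening, effort=None): opening from 0.0 (shut) to 1.0 (fully open); effort is the grip in N (None keeps the last); returns when the fingers have stopped.
- arm.pause(seconds).
- arm.ik(position, orientation): joint angles nearest the present ones, or None.
- snapshot(name): name is "side" or "top" or "wrist"; returns the picture (420x560x3 uint8, blue, green, red); there is no depth.
- camera_info(name): a dict with "fx", "fy", "cx", "cy" (pixels), "R" (3x3) and "t" (3): a world point X has camera coordinates R X + t; the wrist camera has in their place "T_tool_cam" (4x4, takes a point from camera to tool coordinates, whose origin is the TCP and whose axes are the tool frame's). Camera axes: x right, y down, z forward; pixel columns grow to the right and rows downward; lengths in m; the calibration is good to about 2 mm. A picture is of the moment at which its call begins: read the wrist's pose just before it. camera_info takes no time and is no camera call.
A pose or a line that the arm cannot do raises arm.MotionError and nothing moves.
- ticket.finish_job(): hands the job in, once; it reports no verdict.
Readings, each from a call of its own:
- arm.read_time(): time.
- arm.read_joint_positions(): joint angles.
- arm.read_dq(): joint speeds.
- arm.read_effort(): joint torques, N m.
- arm.read_tool_pos(): TCP position.
- arm.read_eef_rot(): TCP orientation.
- arm.read_ft_force(): force on the tool from outside, world axes, zero at the start.
- arm.read_wrist_torque(): the same for the moment, N m.
- arm.read_opening(): opening from 0.0 (shut) to 1.0 (fully open).
Only numpy, scipy, OpenCV 4.12 (cv2) and the standard library are available. Lean on these libraries where they do the work, as an engineer would, in place of code of your own. Each camera call takes 0.05 s, during which the arm holds its last target. There are 200 camera calls.

### The job

One lidded bread tin stands askew on the wooden board with its sliding lid part open. Push it (do not pick it up) back so that it stands square and flat against the board's raised back edge with its end up against the closed tin beside it, and push its lid fully shut. Nudge gently with the fingers, keep the tins upright, and leave the closed tin in its corner and everything else where it is.

Things in the scene. Friction and masses are not known exactly. Their poses are not given: they have to be found in the camera images.
- board: Fixed plywood setting board, 360 (x) by 620 (y) mm; origin at the centre of its underside, x to its back edge (away from the robot), y to its left end. Deck top 18 mm above the origin. Raised wooden edges, 45 mm above the deck, 18 mm thick, run along the whole back (inner face at x = +162 mm) and left end (inner face at y = +292 mm); front and right are open. Turned by up to 6 degrees.
- tin_mid (a point): Middle of the stray bread tin (plain steel, straight walls, empty, loose), half-way up; x across it, y along it towards the closed tin's end, z up. 90 mm across (x), 180 mm long (y), 85 mm high (88 with the lid); this point is 42.5 mm above its underside. About 0.6 to 1 kg with the lid; slides on the deck at some 2 to 4 N.
- lid (a joint): Opening of the stray tin's sliding lid, m: 0 = fully shut (its end lip meets the tin's end wall), 0.12 at most. The open lid sticks out beyond the tin's right-hand (-y) end and shuts along the tin's +y, towards the closed tin. It cannot lift off, slides stiffly (about 1.5 to 2.5 N) and stays where it is left.
- lid_lip (a point): On the outer face of the turned-down lip at the lid's open end, the face to push; axes as the tin's. Lip 94 mm wide (x), from 9 mm above to 10 mm below this point (69 to 88 mm above the tin's underside); under the overhanging lid is free space. This face lies 93 mm plus the opening from the tin's middle, along -y. The lid's side flanges stand 2 mm out from the tin's long walls.
- neighbour_mid (a point): Middle, half-way up, of the closed tin: same size and axes as the stray one, lid shut, loose, standing in the corner of the raised edges within about 3 mm of both. Its right-hand (-y) end, the lid's lip, is 93 mm from this point: a stray tin touching it end to end has its middle 183 mm from this point, along -y.
- neighbour: The same closed tin; origin at the centre of its underside, axes as above.
- tin: The stray tin; origin at the centre of its underside, axes as above.
- cutter: Bystander: steel ring cutter, 70 mm diameter, 45 mm high, standing on the board in front of the closed tin; origin at the centre of its underside.
- scraper: Bystander: bench scraper with wooden handle, about 110 by 150 mm, 22 mm high, lying on the board's front left; origin under its centre.
- timer: Bystander: round dial timer, 72 mm diameter, 42 mm high, on the bench to the right of the board; origin at the centre of its underside.
- seed_jar: Bystander: amber glass jar, 72 mm diameter, 110 mm high, on the bench to the right of the board; origin at the centre of its underside.
- brush: Bystander: pastry brush 200 mm long lying on the bench, front right; origin under its centre.
- bowl: Bystander: small steel bowl, 110 mm diameter, 50 mm high, on the bench to the left of the board; origin at the centre of its underside.
- scoop: Bystander: aluminium scoop, 195 mm long, 40 mm high, on the bench to the left of the board; origin under the junction of trough and handle.
There are look-alikes about, which are no part of the job. Leave any black or pink look-alike of the tin alone.

How it is judged:
At the end, for the whole second after the job is handed in: The stray tin stands upright and at rest on the deck, its long side within 5 mm of the raised back edge and within 2 degrees of parallel to it, its end within 6 mm of the closed tin's; its lid is shut to within 4 mm; the closed tin is upright, square and within 12 mm of where it stood (x of tin_mid in the frame of board between 0.112 and 0.13 m and angle between the x axis of tin and the x axis of board, either way round below 0.035 rad and y of tin_mid in the frame of neighbour between -0.189 and -0.17 m and value of joint lid below 0.004 m and z of tin_mid in the frame of board between 0.057 and 0.064 m and angle between each of tin, neighbour's own z axis and vertical below 0.04 rad and distance of neighbour_mid from where it was at the start of the episode below 0.012 m and angle between the x axis of neighbour and the x axis of board, either way round below 0.04 rad and linear speed of tin below 0.01 m/s and velocity of joint lid below 0.005 m/s); the robot touches nothing.
It fails at once if a tin is lifted off the board or tipped by more than about 9 degrees (z of any of tin_mid, neighbour_mid in the frame of board above 0.072 m or angle between any of tin, neighbour's own z axis and vertical above 0.16 rad).
It fails at once if the stray tin is gripped hard or rammed (more than 60 N from the fingers) (contact force between the fingers and tin above 60 N).
It fails at once if the closed tin is shoved more than 20 mm from its place (distance of neighbour_mid from where it was at the start of the episode above 0.02 m).
It fails at once if another thing on the board or bench is moved by more than 25 mm (distance of any of cutter, scraper, timer, seed_jar, brush, bowl, scoop from where it was at the start of the episode above 0.025 m).
It also fails if it takes over 48 s, if anything falls off the work surface, if the arm or the gripper's body presses on something with over 40 N, if the wrist force passes 120 N, or if a joint passes its speed limit or range.

## Working session

There is one attempt and no reset: what is moved stays moved. The work goes in short steps, each a Python script; the robot and the scene stay as the last script left them, time stands still between calls to the robot, and variables do not carry over. Pictures are saved under pics/ and viewed, about 8 in all and at most 12, crops included, and the job is handed in when it is done.

```bash
mkdir -p pics; ls; python3 - <<'E'
from station import arm,snapshot,camera_info
import cv2
for n in("top","side"):
    cv2.imwrite(f"pics/{n}0.png",snapshot(n)); c=camera_info(n); print(n,c)
print(arm.read_time(),arm.read_tool_pos(),arm.read_eef_rot(),camera_info("wrist"))
E
```

```text
pics
top {'fx': 458.4972458981821, 'fy': 458.4972458981821, 'cx': 279.4644444672679, 'cy': 209.65818859463394, 'R': array([[ 0.11155009, -0.9937583 ,  0.00101267],
       [-0.97014391, -0.10912007, -0.2165955 ],
       [ 0.21535408,  0.02317881, -0.97626091]]), 't': array([-0.02362717,  0.43956698,  1.3288759 ])}
side {'fx': 383.738960061252, 'fy': 383.738960061252, 'cx': 272.61103416728076, 'cy': 212.32891956910257, 'R': array([[ 0.67165828, -0.74076908, -0.01167562],
       [-0.49275308, -0.43490185, -0.75369409],
       [ 0.55323553,  0.51197808, -0.65712168]]), 't': array([-0.27066473,  0.28671063,  0.87874421])}
0.1 [0.15613156 0.63043203 0.30285244] [ 0.08478088  0.70199981 -0.08642601  0.70181124] {'fx': 315.9549478008521, 'fy': 315.9549478008521, 'cx': 286.59520605914634, 'cy': 203.67522525950983, 'T_tool_cam': array([[ 1.02528320e-03, -2.75011337e-01,  9.61440437e-01,
        -7.03439683e-02],
       [ 9.99998964e-01,  1.25316598e-03, -7.07945355e-04,
         1.08526555e-04],
       [-1.01015144e-03,  9.61440167e-01,  2.75012337e-01,
        -6.92950162e-02],
       [ 0.00000000e+00,  0.00000000e+00,  0.00000000e+00,
         1.00000000e+00]])}
```

View pics/top0.png

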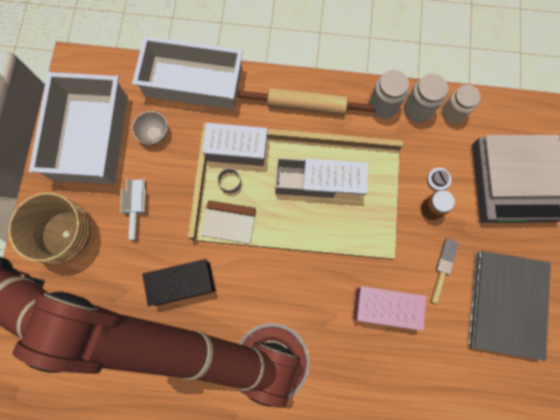

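View pics/side0.png

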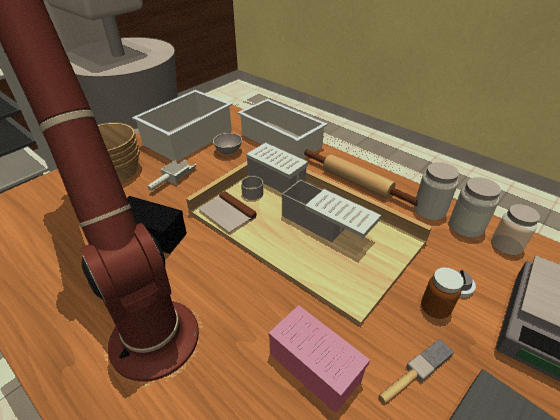

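```bash
cat > h.py <<'E'
import numpy as np,cv2
from station import arm,snapshot,camera_info
def ray(c,u,v,z):
    """world point at height z seen at pixel u,v"""
    R,t=np.array(c["R"]),np.array(c["t"]); o=-R.T@t
    d=R.T@np.array([(u-c["cx"])/c["fx"],(v-c["cy"])/c["fy"],1]); return o+d*(z-o[2])/d[2]
E
python3 - <<'E'
import cv2
im=cv2.imread("pics/top0.png")[110:270,180:420]
cv2.imwrite("pics/crop0.png",cv2.resize(im,None,fx=3.3,fy=3.3,interpolation=cv2.INTER_CUBIC))
E
```

```text
(no output)
```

View pics/crop0.png

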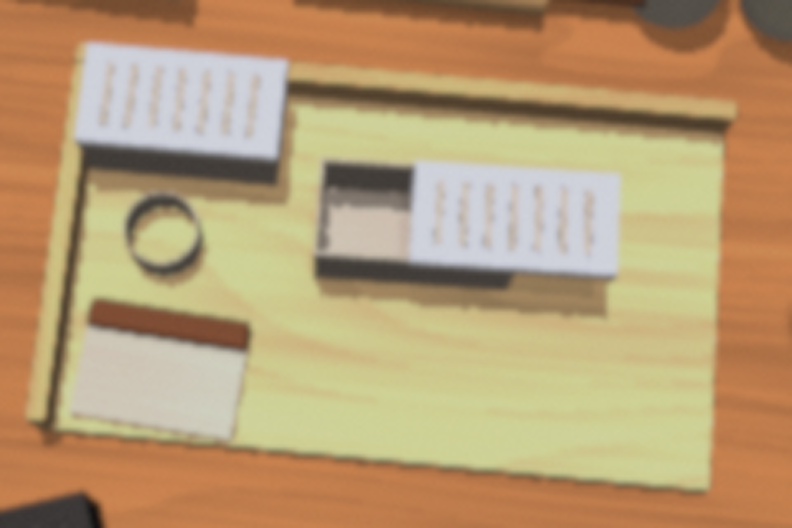

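```bash
python3 - <<'E'
from h import *
c=camera_info("top"); im=cv2.imread("pics/top0.png")
def P(u,v,z): return ray(c,180+(u+.5)/3.3-.5,110+(v+.5)/3.3-.5,z)
d=lambda a,b:np.degrees(np.arctan2(*(b-a)[[1,0]]))
FR,FL=P(709,491,.018),P(58,432,.018); BR=P(735,103,.063); BL=P(80,44,.063); LF=P(30,420,.063)
print("board FR,FL",FR,FL,np.linalg.norm(FR-FL),d(FR,FL)-90,"BR",BR,np.linalg.norm((BR-FR)[:2]),d(FR,BR),"BL",BL,d(BR,BL)-90,np.linalg.norm(BR-BL),d(LF,BL))
hsv=cv2.cvtColor(im,cv2.COLOR_BGR2HSV)
m=((hsv[...,1]<45)&(hsv[...,2]>170)).astype(np.uint8); 
m[:110]=0;m[205:]=0;m[:,:200]=0;m[:,380:]=0
m=cv2.morphologyEx(m,cv2.MORPH_CLOSE,np.ones((5,5)))
for k in cv2.findContours(m,0,1)[0]:
    if cv2.contourArea(k)<800: continue
    w=np.array([ray(c,*p[0],.106)[:2]*1000 for p in k],np.float32); print(cv2.contourArea(k),cv2.minAreaRect(w))
for n,q in(("N",[(84,42),(288,60),(278,160),(78,142)]),("S",[(415,163),(620,173),(616,277),(411,266)])):
    w=np.array([P(*p,.106) for p in q]); print(n,w.mean(0),[round(np.linalg.norm(w[i]-w[i-1]),4) for i in range(4)],d(w[1],w[0])-90,d(w[2],w[3])-90,d(w[3],w[0]),d(w[2],w[1]))
    print(w[:,:2])
print("tin end",P(326,162,.103),P(318,258,.103))
E
```

```text
board FR,FL [ 0.33569266 -0.33344451  0.018     ] [0.32315171 0.2628528  0.018     ] 0.596429168958857 1.2048317152373045 BR [ 0.69364466 -0.3260001   0.063     ] 0.3580293964595294 1.1914206167023764 BL [0.68349223 0.28873709 0.063     ] 0.9461582086541398 0.6148210187445521 1.338184840770809
2209.0 ((546.4631958007812, -91.78303527832031), (95.18639373779297, 257.2410888671875), 2.2635059356689453)
1742.0 ((623.5394897460938, 181.36572265625), (93.73448944091797, 183.31703186035156), 1.1324379444122314)
N [0.62230388 0.17993558 0.106     ] [np.float64(0.0958), np.float64(0.1864), np.float64(0.0956), np.float64(0.18)] 1.0553841931238566 1.0269307480661212 5.203319494720383 1.3852248535091716
[[0.6683402  0.27586704]
 [0.67177339 0.08950404]
 [0.57616412 0.08719207]
 [0.57293781 0.26717916]]
S [ 0.54487478 -0.12829112  0.106     ] [np.float64(0.0952), np.float64(0.1829), np.float64(0.096), np.float64(0.1802)] 3.490542371118252 3.242481060870972 3.5855420182062248 1.9275280274139541
[[ 0.5870575  -0.03469888]
 [ 0.59819506 -0.21729102]
 [ 0.50221824 -0.22052106]
 [ 0.4920283  -0.04065353]]
tin end [0.58011437 0.0444944  0.103     ] [0.49092919 0.04154295 0.103     ]
```

```bash
cat >> h.py <<'E'
from scipy.spatial.transform import Rotation as Ro
YAW=np.radians(1.1); BX=np.array([np.cos(YAW),np.sin(YAW),0]); BY=np.array([-np.sin(YAW),np.cos(YAW),0]); Z=np.array([0,0,1.])
def ori(a,s=1):
    x=np.sin(a)*BX-np.cos(a)*Z; y=s*BY
    return Ro.from_matrix(np.c_[x,y,np.cross(x,y)]).as_quat()
def say(*k): print(*k,"t",round(arm.read_time(),2),"tcp",np.round(arm.read_tool_pos(),4),"F",np.round(arm.read_ft_force(),1))
def creep(d,n,step,lim,v=.03):
    """step along unit d until the resisting force passes lim"""
    for i in range(n):
        arm.line_to(np.array(arm_target:=creep.p+d*step),velocity=v); creep.p=arm_target
        f=-np.array(arm.read_ft_force())@d; print(i,np.round(creep.p,4),np.round(f,1))
        if f>lim: return True
    return False
E
python3 - <<'E'
from h import *
print(Ro.from_quat(arm.read_eef_rot()).as_matrix()[:,1])
a=np.radians(15); p=np.array([.435,-.057,.111])
q0=np.array(arm.read_joint_positions())
for s in(1,-1):
  for pp,aa in((p,a),(p+[0,0,.12],a),(p+BX*.12,a),(np.array([.626,-.3,.2]),0),(np.array([.626,-.1,.15]),0)):
    q=arm.ik(pp,ori(aa,s)); print(s,pp,None if q is None else np.round(q,2))
E
```

```text
[ 0.2403418   0.9706855  -0.00234173]
1 [ 0.435 -0.057  0.111] [ 0.49  0.68 -0.57  2.35  1.82  0.34 -0.13]
1 [ 0.435 -0.057  0.231] [ 0.07  0.34  0.03  2.25 -0.15  0.29  1.83]
1 [ 0.55497789 -0.05469631  0.111     ] [ 0.16  0.7  -0.14  2.04  0.45  0.16  1.22]
1 [ 0.626 -0.3    0.2  ] [ 0.32  0.79  0.18  1.4  -0.15  0.97  2.12]
1 [ 0.626 -0.1    0.15 ] [ 0.12  0.76  0.01  1.63 -0.01  0.75  1.72]
-1 [ 0.435 -0.057  0.111] [ 0.24  0.62 -0.2   2.36  2.38  0.13  2.45]
-1 [ 0.435 -0.057  0.231] [-0.27  0.37  0.49  2.26 -0.67  0.36 -0.77]
-1 [ 0.55497789 -0.05469631  0.111     ] [ 0.03  0.69  0.06  2.05 -0.41  0.15 -1.08]
-1 [ 0.626 -0.3    0.2  ] [-0.02  0.95  0.93  1.41 -0.79  1.17 -0.54]
-1 [ 0.626 -0.1    0.15 ] [-0.24  0.85  0.66  1.64 -0.65  0.88 -0.87]
```

```bash
python3 - <<'E'
from h import *
a=np.radians(8); off=.073*np.sin(a)+.011
p=np.array([.493-off-.025,-.057,.112])
print(p)
up=p+[.0,0,.10]
arm.movep(up,ori(a,1)); say("up",np.round(arm.read_joint_positions(),2))
f0=arm.read_ft_force()
arm.line_to(p,velocity=.12); say("down",np.round(arm.read_joint_positions(),2))
cv2.imwrite("pics/side1.png",snapshot("side")[150:300,180:440].repeat(3,0).repeat(3,1))
E
```

```text
[ 0.44684036 -0.057       0.112     ]
up [ 0.01  0.42  0.1   2.17 -0.14  0.42  1.82] t 2.77 tcp [ 0.4472 -0.0562  0.2121] F [-0.7 -0.7  0.2]
down [ 0.08  0.62  0.02  2.26 -0.19  0.13  1.86] t 3.75 tcp [ 0.4472 -0.057   0.1124] F [0.3 0.2 1. ]
```

View pics/side1.png

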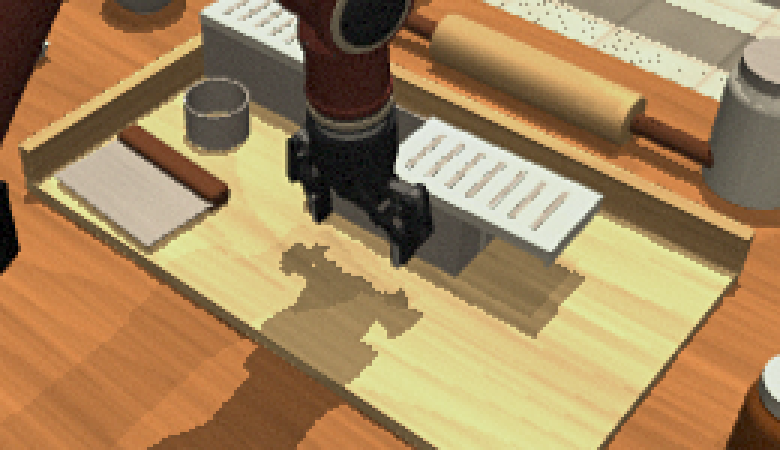

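Fingers stand open just in front of the tin's long side, straddling its middle and low down. Push along board x.

```bash
python3 - <<'E'
from h import *
creep.p=np.array([.44684,-.057,.112])
if not creep(BX,9,.010,9,.06):
    print(creep(BX,16,.002,7,.03))
say(np.round(arm.read_joint_positions(),2))
E
```

```text
0 [ 0.4568 -0.0568  0.112 ] 0.5
1 [ 0.4668 -0.0566  0.112 ] -0.3
2 [ 0.4768 -0.0564  0.112 ] 0.1
3 [ 0.4868 -0.0562  0.112 ] -0.5
4 [ 0.4968 -0.056   0.112 ] 0.0
5 [ 0.5068 -0.0558  0.112 ] 0.2
6 [ 0.5168 -0.0557  0.112 ] -0.4
7 [ 0.5268 -0.0555  0.112 ] -0.1
8 [ 0.5368 -0.0553  0.112 ] 0.2
0 [ 0.5388 -0.0552  0.112 ] 1.3
1 [ 0.5408 -0.0552  0.112 ] 1.9
2 [ 0.5428 -0.0552  0.112 ] 1.9
3 [ 0.5448 -0.0551  0.112 ] 1.2
4 [ 0.5468 -0.0551  0.112 ] 0.5
5 [ 0.5488 -0.055   0.112 ] 0.9
6 [ 0.5508 -0.055   0.112 ] 1.8
7 [ 0.5528 -0.055   0.112 ] 0.4
8 [ 0.5548 -0.0549  0.112 ] 0.8
9 [ 0.5568 -0.0549  0.112 ] 1.5
10 [ 0.5588 -0.0548  0.112 ] 1.4
11 [ 0.5608 -0.0548  0.112 ] 2.2
12 [ 0.5628 -0.0548  0.112 ] 1.1
13 [ 0.5648 -0.0547  0.112 ] 0.8
14 [ 0.5668 -0.0547  0.112 ] 3.9
15 [ 0.5688 -0.0547  0.112 ] 7.8
True
[ 0.01  0.72  0.08  1.93 -0.18  0.36  1.82] t 10.65 tcp [ 0.5665 -0.0547  0.1115] F [-7.8  1.1  3. ]
```

```bash
python3 - <<'E'
from h import *
creep.p=np.array([.5688,-.0547,.112])
creep(BX,2,.002,13,.03)
arm.line_to(creep.p-BX*.05,velocity=.12)
arm.move_gripper(0.0)
arm.line_to(creep.p-BX*.05+Z*.13,velocity=.2)
p=np.array([.622,-.30,.24]); arm.movep(p,ori(0,1)); say(np.round(arm.read_joint_positions(),2))
im=snapshot("top"); cv2.imwrite("pics/top2.png",im)
cv2.imwrite("pics/crop2.png",cv2.resize(im[110:270,180:420],None,fx=3.3,fy=3.3,interpolation=cv2.INTER_CUBIC))
E
```

```text
0 [ 0.5708 -0.0547  0.112 ] 9.7
1 [ 0.5728 -0.0546  0.112 ] 11.5
[ 0.34  0.74  0.14  1.37 -0.11  1.04  2.09] t 14.3 tcp [ 0.6222 -0.2976  0.239 ] F [-0.2  1.4 -0. ]
```

View pics/crop2.png

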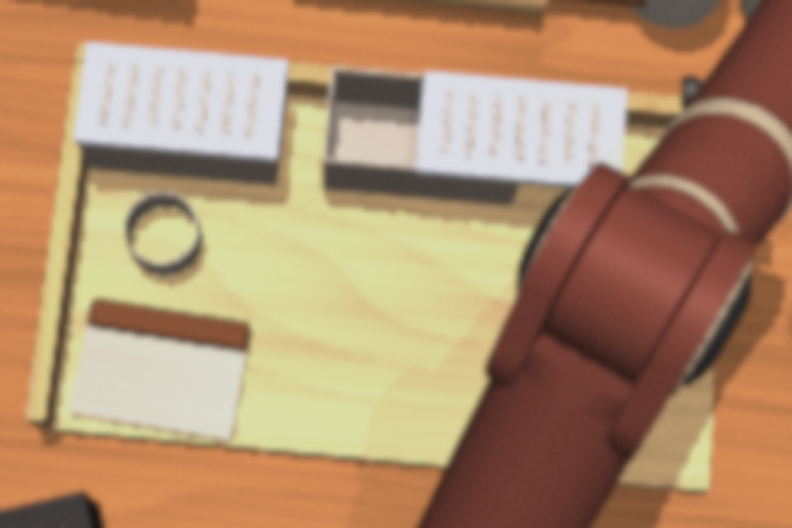

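```bash
python3 - <<'E'
from h import *
p=np.array([.6305,-.285,.152]); arm.line_to(p,velocity=.12); say()
creep.p=p
r=creep(BY,16,.010,13,.06)
if not r: print(creep(BY,15,.002,13,.03))
say()
E
```

```text
t 15.25 tcp [ 0.6309 -0.2855  0.153 ] F [ 0.  -0.4 -0.4]
0 [ 0.6303 -0.275   0.152 ] -0.6
1 [ 0.6301 -0.265   0.152 ] 0.2
2 [ 0.6299 -0.255   0.152 ] 0.4
3 [ 0.6297 -0.245   0.152 ] 0.1
4 [ 0.6295 -0.235   0.152 ] 0.0
5 [ 0.6293 -0.225   0.152 ] -0.3
6 [ 0.6292 -0.215   0.152 ] -0.3
7 [ 0.629 -0.205  0.152] -1.2
8 [ 0.6288 -0.195   0.152 ] 0.1
9 [ 0.6286 -0.185   0.152 ] 0.1
10 [ 0.6284 -0.175   0.152 ] -0.2
11 [ 0.6282 -0.165   0.152 ] 0.3
12 [ 0.628 -0.155  0.152] -0.1
13 [ 0.6278 -0.145   0.152 ] -1.4
14 [ 0.6276 -0.135   0.152 ] -0.1
15 [ 0.6274 -0.125   0.152 ] -0.5
0 [ 0.6274 -0.123   0.152 ] 0.2
1 [ 0.6274 -0.121   0.152 ] 2.1
2 [ 0.6273 -0.119   0.152 ] 2.6
3 [ 0.6273 -0.117   0.152 ] 2.2
4 [ 0.6272 -0.115   0.152 ] 2.2
5 [ 0.6272 -0.113   0.152 ] 1.9
6 [ 0.6272 -0.111   0.152 ] 1.4
7 [ 0.6271 -0.109   0.152 ] 1.8
8 [ 0.6271 -0.107   0.152 ] 1.8
9 [ 0.627 -0.105  0.152] 3.8
10 [ 0.627 -0.103  0.152] 7.5
11 [ 0.627 -0.101  0.152] 9.1
12 [ 0.6269 -0.099   0.152 ] 12.1
13 [ 0.6269 -0.097   0.152 ] 13.4
True
t 23.82 tcp [ 0.6269 -0.1052  0.1522] F [  1.3 -13.4  -2.7]
```

```bash
python3 - <<'E'
from h import *
p=np.array([.6269,-.097,.152])
arm.line_to(p-BY*.05,velocity=.12)
arm.line_to(p-BY*.05+Z*.12,velocity=.2)
arm.movep([.46,-.38,.30],ori(0,1)); say()
im=snapshot("top"); cv2.imwrite("pics/top3.png",im)
cv2.imwrite("pics/crop3.png",cv2.resize(im[110:270,180:420],None,fx=3.3,fy=3.3,interpolation=cv2.INTER_CUBIC))
cv2.imwrite("pics/side3.png",cv2.resize(snapshot("side")[130:310,190:430],None,fx=3.3,fy=3.3,interpolation=cv2.INTER_CUBIC))
E
```

```text
t 26.24 tcp [ 0.4617 -0.378   0.2993] F [ 0.5 -0.1 -1. ]
```

View pics/crop3.png

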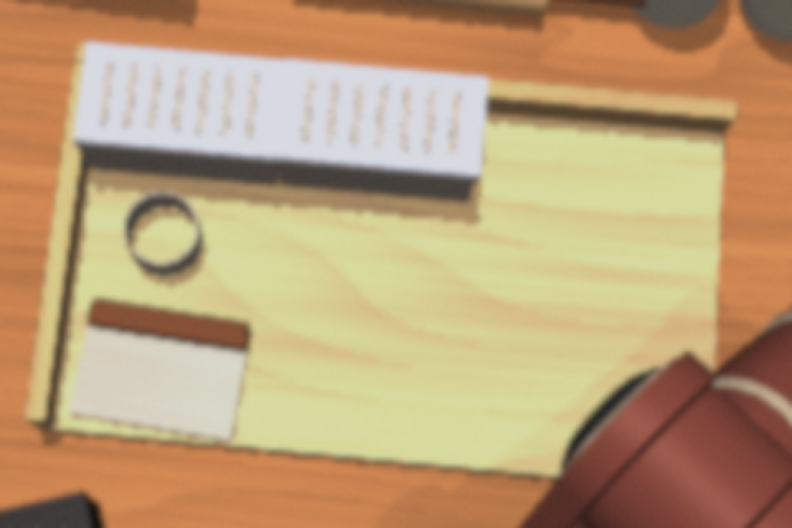

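View pics/side3.png

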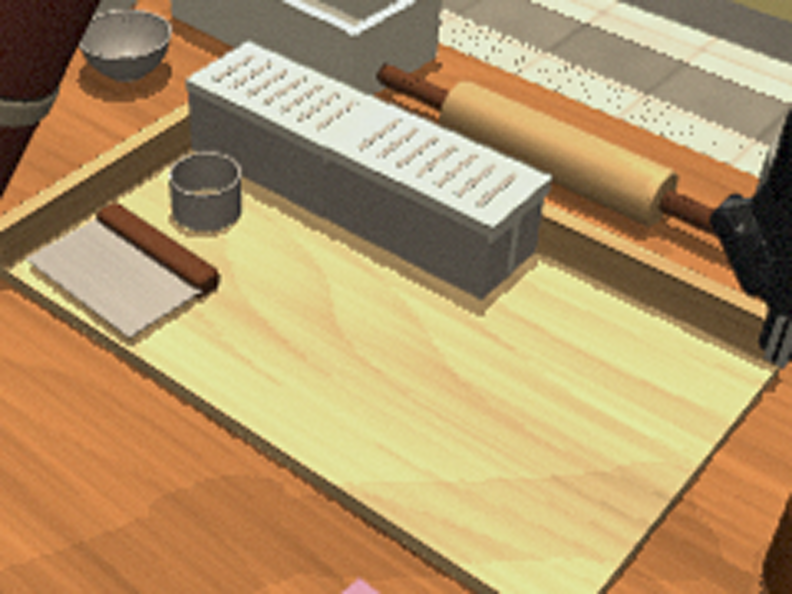

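```bash
python3 - <<'E'
from h import *
c=camera_info("top"); im=cv2.imread("pics/top3.png"); hsv=cv2.cvtColor(im,cv2.COLOR_BGR2HSV)
m=((hsv[...,1]<45)&(hsv[...,2]>170)).astype(np.uint8)
m[:110]=0;m[185:]=0;m[:,:200]=0;m[:,380:]=0
m=cv2.morphologyEx(m,cv2.MORPH_CLOSE,np.ones((5,5)))
k=max(cv2.findContours(m,0,1)[0],key=cv2.contourArea)
print(cv2.minAreaRect(np.array([ray(c,*p[0],.106)[:2]*1000 for p in k],np.float32)))
def edge(lo,hi,back):
    pts=[]
    for u in range(lo,hi):
        r=np.where(m[:,u])[0]; pts.append(ray(c,u,r.min()-.5 if back else r.max()+.5,.106)[:2])
    pts=np.array(pts); f=np.polyfit(pts[:,1],pts[:,0],1); return -np.degrees(np.arctan(f[0])),np.polyval(f,.09)
for n,lo,hi in(("N",210,258),("S",272,322)): print(n,edge(lo,hi,1),edge(lo,hi,0))
E
```

```text
((625.3927001953125, 89.6685791015625), (94.54830932617188, 368.2096862792969), 1.0155270099639893)
N (np.float64(1.1222635738477664), np.float64(0.6721755438190056)) (np.float64(0.9702987123132712), np.float64(0.5781647606487006))
S (np.float64(0.8849239416593676), np.float64(0.6728008846191282)) (np.float64(0.9627641717555299), np.float64(0.5789057515491889))
```

```bash
python3 -c "
from h import *
from station import ticket
say(); ticket.finish_job()"
```

```text
t 26.34 tcp [ 0.462  -0.3778  0.2994] F [-0.2  0.4 -0.9]
the job is handed in; nothing more can be done
```

I pushed the stray tin square against the back edge with the open fingers, stopping at about 11.5 N. I then closed the fingers and pushed the lid's lip towards the closed tin. The tin met its neighbour and the lid shut, and I stopped at about 13 N. The job was handed in at about 26 s with the arm clear of everything.

**Squareness:** in the last pictures the stray tin's long edges lie at 0.9–1.0°, against 1.0–1.1° for the closed tin and about 1.1–1.2° for the board. The two tins' edges line up to within 1 mm.

**Lid and end contact:** the two lids together measure 368 mm, against 369 mm expected for touching tins with both lids shut, and no gap shows between them.

**Surroundings:** the closed tin, cutter and scraper look unmoved, and both tins stand upright. I judged these by eye from the pictures. The timer, jar, brush, bowl and scoop were not measured either; the arm passed well above them.

**Disagreements:** in the push to the back edge, the wall force came about 10 mm later than I had calculated. I put this down to where the open fingertips actually stand. None of the final checks failed.

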